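# Snap the speaker grille back onto the electronic tanpura

## Robot

A 6-joint arm with a two-finger parallel gripper is mounted at the origin on the work surface. World frame = base frame: x ahead of the robot, y to its left, z up, the work surface at z = 0. Lengths are in mm, angles in rad, forces in N, time in s.
With the tool pointing down it reaches from about 350 to 975 mm from the base axis. Payload 17.4 kg.
Tool frame: the origin (TCP) lies between the finger pads; the fingertips stand robot.finger_overhang ahead of it and the grasp point (between the pads) lies 2 mm behind it (robot.finger_overhang is the distance from the TCP to the fingertips, in mm); z points along the fingers, y is the line along which they close (so a half turn about z gives the same grasp; the last joint's range is limited). The gripper opens to 85 mm and grips with 20 to 120 N. Pads are 22 mm wide; open, the fingers measure 114 mm over their backs; the gripper's body (76 mm by 85 mm) begins 54 mm behind the grasp point. The pads swing forward as they close: fully open they stand 13 mm farther back than shut.
Start: joints at [-1.328, 0.116, 1.442, -0, 1.584, -0.038], TCP at [187.049, -648.572, 248.303] pointing down, gripper open.
Joint ranges: [-2.83, 2.83], [-0.83, 2.19], [0.07, 2.5], [-1.14, 4.28], [0.01, 3], [-2.97, 2.97]. Speed limits (rad/s): [1.89, 1.89, 2.22, 3.14, 3.14, 3.14].

## Interface

Orientations are given as a unit quaternion [x, y, z, w].
In Python, from cell import robot gives the robot as it stands.
- The arm moves only by the tool apply_moves, never from a script. Its argument "plan" is a list of rows, each an object of numbers: "fingers": the opening, from 0 (shut) to 1 (fully open); "x", "y", "z": the shift along the tool's x, y, z in cm; "ax", "ay", "az": the turn, a rotation vector about the tool's x, y, z in rad. In form: [{"fingers": .., "x": .., "y": .., "z": .., "ax": .., "ay": .., "az": ..}, ...]. A call has exactly 10 rows; each row is the pose to reach, as a shift and turn from the pose commanded when the call began, along the tool's axes at that moment; what a row does not reach only later rows make up. A row lasts 1/8 s, in which the tool goes at most 62.5 mm and 10.7 degrees, less where a joint would pass 70% of its speed; a pose out of reach is approached as far as the arm can. A call with a gripper value outside its range is refused whole. The fingers move at their own pace and stop on an object; "squeeze" is the grip in N (left out, the last holds). Time passes only in rows, so rows that repeat a pose let the fingers close, or fill a call up. It gives the time, the measured TCP pose, the force, the opening and the grip force at its end, in the units of the state.
- robot.observe(): the state, without advancing time (a new reading comes with each control period).
- robot.snapshot(name): name is "side" or "top"; returns the picture (480x640x3 uint8, blue, green, red); there is no depth.
- robot.camera_model(name): a dict with "camera_matrix" (3x3 intrinsics, pixels), "world_from_camera" (4x4, takes a point from camera to world coordinates). Camera axes: x right, y up, looking along -z (the intrinsics and any distortion apply to the point x, -y, -z); pixel columns grow to the right and rows downward; lengths in mm; the calibration is good to about 2 mm. A picture is of the moment at which its call begins. camera_model takes no time and is no camera call.
- robot.close_job(): hands the job in; it is judged then, once.
Trained networks look in the newest picture that a camera, given by its name, has taken for a name from the list of things; names that differ only in an ending like _2 or _b are one class to them, and where a whole thing is asked for, a point or a joint stands for the part that bears it (a point fixed in the world has none). Each returns a list of dicts, best first, with "conf" (0 to 1); they miss things now and then, are a little off and sometimes report something else, mostly with a low value. They report only what shows in the picture. A call takes as long as a camera call. They do not tell look-alikes from the thing itself.
- robot.find_in(camera, target): "extent" ([centre column, centre row, width, height] in pixels, round what is visible of it).
- robot.silhouettes(camera, target): "region" (480x640 bool, what is visible of it) and "extent" ([centre column, centre row, width, height] in pixels, round what is visible of it).
The state is a dict: "time_s": time; "q": joint angles; "qvel": joint speeds; "tau": joint torques, N m; "tcp_pos": TCP position; "eef_rot": TCP orientation; "contact_force": force on the tool from outside, world axes, zero at the start; "moment": the same for the moment, N m; "finger_gap": finger opening in mm; "grip_force": force on a finger pad.
Only numpy, scipy, OpenCV 4.12 (cv2) and the standard library are available. Lean on these libraries where they do the work, as an engineer would, in place of code of your own. Each camera call takes 0.05 s, during which the arm holds its last target. There are 200 camera calls.

## Task

Swing the magnifier lamp to one side by its grip until the lens's centre is at least 15 cm to the side of the tanpura box's open speaker. Then set the round speaker grille, perforated face up, on the speaker collar, press it straight down past the click of its spring catches and keep pressing until the rubber seal is squeezed right down; the seal's adhesive needs pressure to take, so finish while still holding the grille fully down, without letting go. Leave the anvil, punch and plumb bob where they lie.

Things in the scene. Friction and masses are not known exactly. Their poses are not given: they have to be found in the camera images.
- tanpura: Electronic tanpura (drone box) lying on its back, fixed: black case with dark wooden cheeks, 130 (x) x 216 (y) x 52 mm high; origin at the middle of its underside, z up. The open speaker is on the -y half of its flat top deck; on the +y half an aluminium panel carries knobs up to 14 mm high, at least 70 mm from the speaker's axis.
- speaker (a point): Centre of the speaker at deck level (52 mm above the slab), z up. The grey collar stands 17 mm above it, 47 mm across, tapered to 41 mm over its top 3 mm. Four steel spring roller catches, 9 mm above the deck, bulge 4 mm out of the collar's sides. Round its foot lies a springy red rubber seal ring, 59 mm across, 3.8 mm proud of the deck; it squeezes flush with the deck.
- grille: Loose round aluminium speaker grille, a shallow cup open side down: 61 mm across, 20.5 mm high, about 60 g. Origin at the centre of its open lower rim, z up towards the perforated face. An inner bead at the rim leaves a 50 mm opening. Any rotation about its axis fits. Set loosely on the collar it rests on the catches, rim 11 to 12 mm above the deck.
- grille_top (a point): Centre of the grille's flat perforated top, 20.5 mm above its rim. Pressed down, it resists up to 11 to 17 N, then the catches snap over the bead and the force drops to almost nothing. Left alone the rim then sits 2 to 3 mm above the deck on the seal; pressing on, the seal resists 2.8 N per mm until the rim meets the deck. A steady 12 to 18 N holds it fully down.
- lamp_arm (a joint): Swing of the magnifier lamp's horizontal arm about the upright pillar (rad, limits -1.35 to 1.35); 0 is the arm pointing along the lamp's own -x, growing counter-clockwise seen from above. Stiff (about 0.25 N m), stays where it is left.
- lamp_hinge (a point): On the pillar's axis, at the height of the arm (174 mm above the slab). The pillar stands beyond the box; its round foot is 120 mm across and it is fixed.
- lamp_head (a point): Centre of the round magnifier head at the arm's end, 220 mm from the pillar's axis: white ring 104 mm across with a lens in it, from 165 to 185 mm above the slab. At the start it hangs over the speaker.
- lamp_knob (a point): Top centre of the black upright grip post on the head's rim on the side away from the pillar, 267.5 mm from the pillar's axis: round, 16 mm across, standing from 185 to 230 mm above the slab.
- anvil: Squat faded-green cast-iron anvil block, 85 x 85 x 58 mm, loose; origin under its centre. Leave alone.
- punch: Hollow hole punch lying down, 110 mm long along its x, 20 mm thick, loose; origin under its middle. Leave alone.
- bob: Brass plumb bob lying down, 110 mm long along its x, 34 mm thick, loose; origin under its body. Leave alone.
Things that resemble listed ones, but are neither listed nor needed, are in the scene too. Of the things that look like the grille, take the one that is farthest to the robot's right at the start.

How it is judged (in metres and radians):
On the way, in this order (a step that is already met when the one before it is completed fails the run):
1. the magnifier head has been swung aside, its centre at least 15 cm horizontally from the speaker's centre (horizontal distance between lamp_head and speaker above 0.15 m), for 0.2 s.
2. the grille has snapped over the catches, upright and level on the collar (z of grille in the frame of speaker below 0.0045 m and horizontal distance between grille and speaker below 0.004 m and angle between grille's own z axis and vertical below 0.1 rad), for 0.2 s.
At the end, for the whole second after the job is handed in: Fingers still press on the grille (over 4 N), its rim held within 1.4 mm of the deck (let go, it rises to 2 to 3 mm), centred within 4 mm, level within 0.06 rad, still; magnifier head at least 15 cm aside from the speaker (z of grille in the frame of speaker between -0.003 and 0.0014 m and horizontal distance between grille and speaker below 0.004 m and angle between grille's own z axis and vertical below 0.06 rad and contact force between the fingers and grille above 4 N and linear speed of grille below 0.02 m/s and horizontal distance between lamp_head and speaker above 0.15 m); the arm keeps its last pose, push and grip.
It fails at once if a bystander (anvil, punch, plumb bob) is shifted by more than 2 cm (distance of any of anvil, punch, bob from where it was at the start of the episode above 0.02 m).
It also fails if it takes over 72 s, if anything falls off the work surface, if the arm or the gripper's body presses on something with over 40 N, if the wrist force passes 120 N, or if a joint passes its speed limit or range.

## Working session

There is one attempt and no reset: what is moved stays moved. The work goes in short steps, Python scripts to look and compute and a tool call to move; the robot and the scene stay as the last step left them, time stands still between calls to the robot, and variables do not carry over. Pictures are saved under pics/ and viewed, at most 10 in all, crops included, and the job is handed in when it is done.

Besides the shell and the picture viewer there is one more tool, called as name(argument=value, ...) on one line, values as JSON. apply_moves: Moves the arm, as the interface text tells. Its arguments: {"type":"object","properties":{"plan":{"type":"array","items":{"type":"object","properties":{"fingers":{"type":"number"},"x":{"type":"number"},"y":{"type":"number"},"z":{"type":"number"},"ax":{"type":"number"},"ay":{"type":"number"},"az":{"type":"number"}}}},"squeeze":{"type":"number"}},"required":["plan"]}

```bash
mkdir -p pics; ls
cat > h.py <<'E'
import numpy as np,cv2
from cell import robot
from scipy.spatial.transform import Rotation as R
def ray(cam,px):
    m=robot.camera_model(cam);K=np.array(m["camera_matrix"]);T=np.array(m["world_from_camera"])
    d=m.get("distortion");p=cv2.undistortPoints(np.array([[px]],float),K,np.array(d,float) if d is not None else None)[0,0]
    return T[:3,3],T[:3,:3]@np.array([p[0],-p[1],-1.])
def onz(cam,px,z):
    o,d=ray(cam,px);return (o+d*(z-o[2])/d[2]).round(1)
def proj(cam,P):
    m=robot.camera_model(cam);K=np.array(m["camera_matrix"]);T=np.array(m["world_from_camera"])
    c=np.linalg.inv(T)@np.append(P,1);c=K@[c[0],-c[1],-c[2]];return (c[:2]/c[2]).round(1)
E
python3 - <<'E'
from h import *
print(robot.finger_overhang,robot.observe())
for c in("top","side"):
    im=robot.snapshot(c);cv2.imwrite(f"pics/{c}0.png",im);m=robot.camera_model(c);print(c,m)
    for t in("grille","tanpura","lamp_head","lamp_knob","lamp_arm","anvil","punch","bob"):
        print(t,[(round(x["conf"],2),np.round(x["extent"]).tolist()) for x in robot.find_in(c,t)])
E
```

```text
pics
17.0 {'time_s': 0.0, 'q': array([-1.32781203e+00,  1.16490069e-01,  1.44227068e+00, -8.49904030e-06,
        1.58406361e+00, -3.77951903e-02]), 'qvel': array([ 0.00053477,  0.00069452,  0.00062201, -0.00162129, -0.00103986,
        0.00145144]), 'tau': array([-3.35050399e-04, -7.31984925e+01, -6.32486629e+01, -7.08029756e-05,
        6.40297818e-03, -1.38076174e-05]), 'tcp_pos': array([ 186.99227722, -648.3846799 ,  247.55606564]), 'eef_rot': array([ 9.90161355e-01,  1.39928952e-01, -6.72994655e-05, -6.12181957e-04]), 'contact_force': array([ 0.8509561 , -0.1622891 , -0.40588062]), 'moment': array([-0.05445938, -0.03040964, -0.03110773]), 'grip_force': 0.0, 'finger_gap': 85.4155753566982}
top {'camera_matrix': array([[530.57522947,   0.        , 312.68225571],
       [  0.        , 530.57522947, 235.91172497],
       [  0.        ,   0.        ,   1.        ]]), 'world_from_camera': array([[-1.35748557e-02,  9.98037962e-01, -6.11224232e-02,
         5.42482475e+02],
       [-9.99896400e-01, -1.38419448e-02, -3.94842166e-03,
        -4.64809028e-01],
       [-4.78672791e-03,  6.1
[... 995 characters left out ...]
5137e+02],
       [-5.72488654e-01, -6.32811654e-01,  5.21350316e-01,
         5.97597635e+02],
       [ 1.06671515e-03,  6.35285420e-01,  7.72276697e-01,
         1.04960316e+03],
       [ 0.00000000e+00,  0.00000000e+00,  0.00000000e+00,
         1.00000000e+00]])}
grille [(0.75, [450.0, 255.0, 34.0, 27.0]), (0.67, [464.0, 218.0, 30.0, 28.0]), (0.65, [402.0, 215.0, 21.0, 26.0])]
tanpura [(0.89, [346.0, 298.0, 110.0, 122.0])]
lamp_head [(0.73, [329.0, 214.0, 148.0, 70.0])]
lamp_knob [(0.82, [328.0, 212.0, 148.0, 69.0])]
lamp_arm [(0.93, [327.0, 210.0, 146.0, 77.0])]
anvil [(0.85, [389.0, 155.0, 42.0, 42.0])]
punch [(0.82, [184.0, 395.0, 58.0, 41.0])]
bob [(0.91, [285.0, 411.0, 64.0, 27.0])]
```

View pics/top0.png

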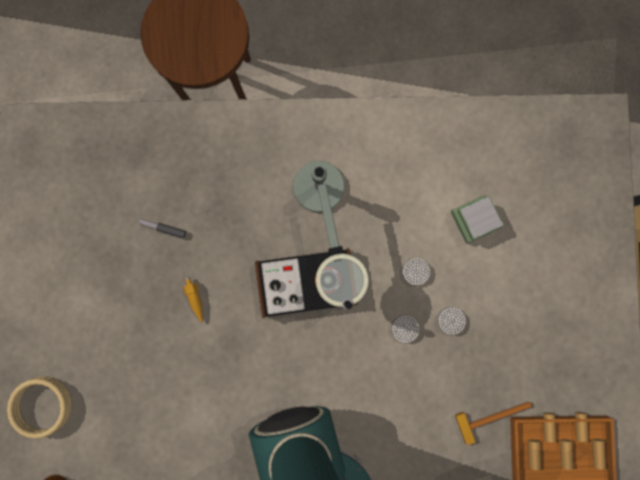

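View pics/side0.png

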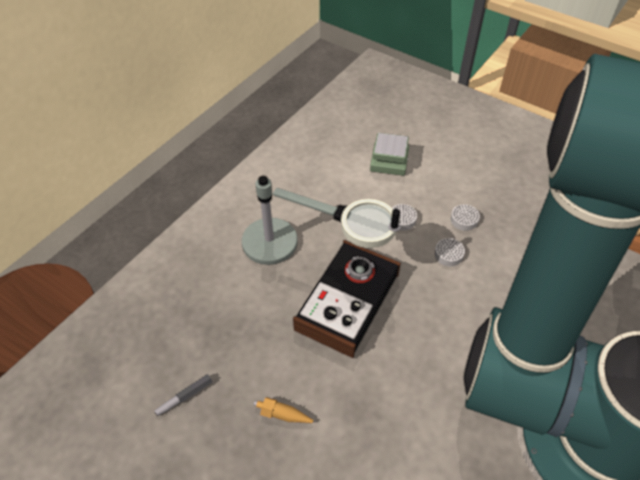

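The top picture shows the lamp head over the speaker (342,280) and its grip at (348,304). Three grille-like discs are at top (416,271), (405,329) and (452,321), matching side (402,215), (450,255) and (464,218). The rightmost one in the robot's view (lowest y) is top (452,321), side (464,218). Next I'll measure and crop.

Run:
```python
from h import *
def tri(a,b):
    o1,d1=ray("top",a);o2,d2=ray("side",b)
    A=np.c_[d1,-d2];s=np.linalg.lstsq(A,o2-o1,rcond=None)[0]
    p,q=o1+d1*s[0],o2+d2*s[1];return ((p+q)/2).round(1),np.linalg.norm(p-q).round(1)
for c in("top","side"):
    robot.snapshot(c)
    for t in("grille","lamp_head"):
        for x in robot.silhouettes(c,t):
            r=x["region"];ys,xs=np.nonzero(r)
            print(c,t,round(x["conf"],2),np.round(x["extent"],1).tolist(),xs.mean().round(1),ys.mean().round(1),r.sum(), onz(c,(xs.mean(),ys.mean()),15) if t=="grille" else "")
for n,a,b in(("knobtop",(348,304),(397,212)),("head",(342,280),(370,222)),("pillar top",(319.5,172),(264,183)),("G",(452,321),(464,217))):print(n,tri(a,b))
print("speaker side",onz("side",(360,267),69))
a=cv2.imread("pics/top0.png")[240:360,250:490];b=cv2.imread("pics/side0.png")[180:300,310:490]
cv2.imwrite("pics/crop.png",np.vstack([cv2.resize(a,(600,300),interpolation=3),np.pad(cv2.resize(b,(450,300),interpolation=3),((0,0),(0,150),(0,0)))]))
```

```text
top grille 0.93 [450.2, 320.5, 28.4, 28.3] 450.5 319.7 619 [ 421.1 -308.6   15. ]
top grille 0.86 [406.0, 327.9, 28.3, 23.5] 404.3 327.6 576 [ 404.5 -202.4   15. ]
top grille 0.85 [416.0, 270.0, 31.4, 25.2] 415.3 270.6 564 [ 534.3 -230.9   15. ]
side grille 0.94 [403.4, 215.1, 22.2, 31.0] 406.2 216.8 415 [ 521.  -230.4   15. ]
side grille 0.75 [448.9, 254.3, 35.0, 29.0] 448.4 251.9 696 [ 399.3 -197.1   15. ]
side grille 0.62 [463.6, 218.2, 25.9, 26.3] 463.7 217.3 538 [ 416.2 -301.8   15. ]
side lamp_head 0.74 [327.9, 213.4, 145.9, 69.1] 345.9 215.5 3399 
knobtop (array([471.6, -63.3, 222.3]), np.float64(5.1))
head (array([517.4, -54.5, 171.9]), np.float64(2.4))
pillar top (array([734.8, -12.5, 182.2]), np.float64(2.9))
G (array([ 417.9, -314.2,    3.2]), np.float64(2.6))
speaker side [512.  -22.9  69. ]
```

View pics/crop.png

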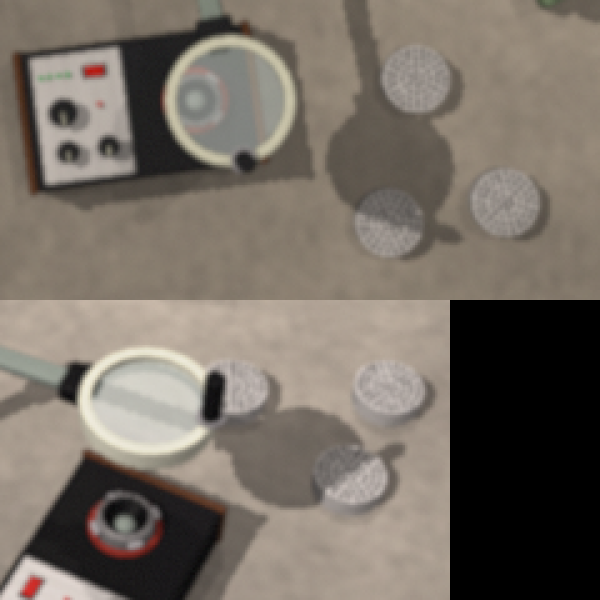

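The crop shows the target at top (452,321): a round cup with its perforated face up. The collar is open at side (360,267). I'll push the grip post toward -y with the fingers either side of it.

```bash
cat >> h.py <<'E'
def to(*targets):
    """world targets (x,y,z,tool-y heading deg) -> tool-frame rows in cm/rad"""
    s=robot.observe();r=R.from_quat(s["eef_rot"]);p=s["tcp_pos"]
    print("tcp",p.round(1),"rotvec to down tilt",np.round(r.as_matrix()[:,2],4),"F",s["contact_force"].round(1),"gap",round(s["finger_gap"],1),"t",round(s["time_s"],2))
    for t in targets:
        d=r.inv().apply(np.array(t[:3])-p)/10
        a=np.deg2rad(t[3]);Y=np.array([np.cos(a),np.sin(a),0]);Z=np.array([0,0,-1.]);X=np.cross(Y,Z)
        w=(r.inv()*R.from_matrix(np.c_[X,Y,Z])).as_rotvec()
        print(t,d.round(2),w.round(3))
E
python3 - <<'E'
from h import *
to((220,-580,300,-70),(471.5,-63,300,-62),(471.5,-63,212,-62))
E
```

```text
tcp [ 187.  -648.6  248.3] rotvec to down tilt [-0.  0. -1.] F [ 0.4 -0.6  0.2] gap 85.4 t 1.2
(220, -580, 300, -70) [ 5.07 -5.68 -5.17] [-0.    -0.    -0.068]
(471.5, -63, 300, -62) [ 43.56 -48.38  -5.17] [-0.    -0.    -0.208]
(471.5, -63, 212, -62) [ 43.56 -48.38   3.63] [-0.    -0.    -0.208]
```

apply_moves(plan=[{"fingers": 0.5, "x": 2, "y": -2, "z": -5.2, "az": -0.05}, {"fingers": 0.5, "x": 43.6, "y": -48.4, "z": -5.2, "az": -0.2}, {"fingers": 0.5, "x": 43.6, "y": -48.4, "z": -5.2, "az": -0.2}, {"fingers": 0.5, "x": 43.6, "y": -48.4, "z": -5.2, "az": -0.2}, {"fingers": 0.5, "x": 43.6, "y": -48.4, "z": -5.2, "az": -0.2}, {"fingers": 0.5, "x": 43.6, "y": -48.4, "z": -5.2, "az": -0.2}, {"fingers": 0.5, "x": 43.6, "y": -48.4, "z": -5.2, "az": -0.2}, {"fingers": 0.5, "x": 43.6, "y": -48.4, "z": -5.2, "az": -0.2}, {"fingers": 0.5, "x": 43.6, "y": -48.4, "z": -5.2, "az": -0.2}, {"fingers": 0.5, "x": 43.6, "y": -48.4, "z": -5.2, "az": -0.2}], squeeze=20)

```text
validation failed for argument at $.pl...
```

Run:
```python
from h import *
to((471.5,-63,300,-62),(471.5,-63,212,-62))
```

```text
tcp [ 187.  -648.6  248.3] rotvec to down tilt [-0.  0. -1.] F [ 0.4 -0.6  0.2] gap 85.4 t 1.2
(471.5, -63, 300, -62) [ 43.56 -48.38  -5.17] [-0.    -0.    -0.208]
(471.5, -63, 212, -62) [ 43.56 -48.38   3.63] [-0.    -0.    -0.208]
```

apply_moves(plan=[{"fingers": 0.5, "x": 2, "y": -2, "z": -5.2, "ax": 0, "ay": 0, "az": -0.05}, {"fingers": 0.5, "x": 6, "y": -7, "z": -5.2, "ax": 0, "ay": 0, "az": -0.1}, {"fingers": 0.5, "x": 10, "y": -11, "z": -5.2, "ax": 0, "ay": 0, "az": -0.15}, {"fingers": 0.5, "x": 15, "y": -16.5, "z": -5.2, "ax": 0, "ay": 0, "az": -0.2}, {"fingers": 0.5, "x": 19, "y": -21, "z": -5.2, "ax": 0, "ay": 0, "az": -0.2}, {"fingers": 0.5, "x": 23, "y": -25.5, "z": -5.2, "ax": 0, "ay": 0, "az": -0.2}, {"fingers": 0.5, "x": 27, "y": -30, "z": -5.2, "ax": 0, "ay": 0, "az": -0.2}, {"fingers": 0.5, "x": 31, "y": -34.5, "z": -5.2, "ax": 0, "ay": 0, "az": -0.2}, {"fingers": 0.5, "x": 35, "y": -39, "z": -5.2, "ax": 0, "ay": 0, "az": -0.2}, {"fingers": 0.5, "x": 39, "y": -43.5, "z": -5.2, "ax": 0, "ay": 0, "az": -0.2}], squeeze=20)

```text
time_s: 2.45
tcp_pos: [441.6, -120.5, 300.7]
eef_rot: [0.971, 0.238, 0.0, 0.0]
contact_force: [0.8, -0.9, 0.9]
finger_gap: 42.7
grip_force: 0.0
```

Run:
```python
from h import *
to((471.5,-63,300,-62),(471.5,-63,212,-62))
```

```text
tcp [ 441.6 -120.5  300.7] rotvec to down tilt [ 1.e-03 -3.e-04 -1.e+00] F [ 0.8 -0.9  0.9] gap 42.7 t 2.45
(471.5, -63, 300, -62) [ 5.31 -3.72  0.07] [ 0.001 -0.001 -0.008]
(471.5, -63, 212, -62) [ 5.3  -3.72  8.87] [ 0.001 -0.001 -0.008]
```

apply_moves(plan=[{"fingers": 0.5, "x": 3, "y": -2, "z": 0, "ax": 0, "ay": 0, "az": 0}, {"fingers": 0.5, "x": 5.3, "y": -3.7, "z": 0, "ax": 0, "ay": 0, "az": 0}, {"fingers": 0.5, "x": 5.3, "y": -3.7, "z": 2, "ax": 0, "ay": 0, "az": 0}, {"fingers": 0.5, "x": 5.3, "y": -3.7, "z": 4, "ax": 0, "ay": 0, "az": 0}, {"fingers": 0.5, "x": 5.3, "y": -3.7, "z": 4.4, "ax": 0, "ay": 0, "az": 0}, {"fingers": 0.5, "x": 5.3, "y": -3.7, "z": 4.4, "ax": 0, "ay": 0, "az": 0}, {"fingers": 0.5, "x": 5.3, "y": -3.7, "z": 4.4, "ax": 0, "ay": 0, "az": 0}, {"fingers": 0.5, "x": 5.3, "y": -3.7, "z": 4.4, "ax": 0, "ay": 0, "az": 0}, {"fingers": 0.5, "x": 5.3, "y": -3.7, "z": 4.4, "ax": 0, "ay": 0, "az": 0}, {"fingers": 0.5, "x": 5.3, "y": -3.7, "z": 4.4, "ax": 0, "ay": 0, "az": 0}])

```text
time_s: 3.7
tcp_pos: [471.1, -65.2, 256.4]
eef_rot: [0.971, 0.238, 0.0, 0.0]
contact_force: [-0.3, -0.2, -0.8]
finger_gap: 42.5
grip_force: 0.0
```

Run:
```python
from h import *
im=robot.snapshot("side");c=im[140:260,310:470];cv2.imwrite("pics/s1.png",cv2.resize(c,(800,600),interpolation=3))
# refine arm line: knob top circle should project at
for P in((471.5,-63,230),(471.5,-63,185)):print(proj("side",P),proj("top",P))
to((471.5,-63,212,-62))
```

```text
[395.9 209.3] [348.8 305.5]
[393.6 225.5] [347.3 303.9]
tcp [471.1 -65.2 256.4] rotvec to down tilt [ 1.e-04  0.e+00 -1.e+00] F [ 0.1  1.  -0. ] gap 42.4 t 3.75
(471.5, -63, 212, -62) [ 0.13 -0.18  4.44] [ 0.    -0.    -0.008]
```

View pics/s1.png

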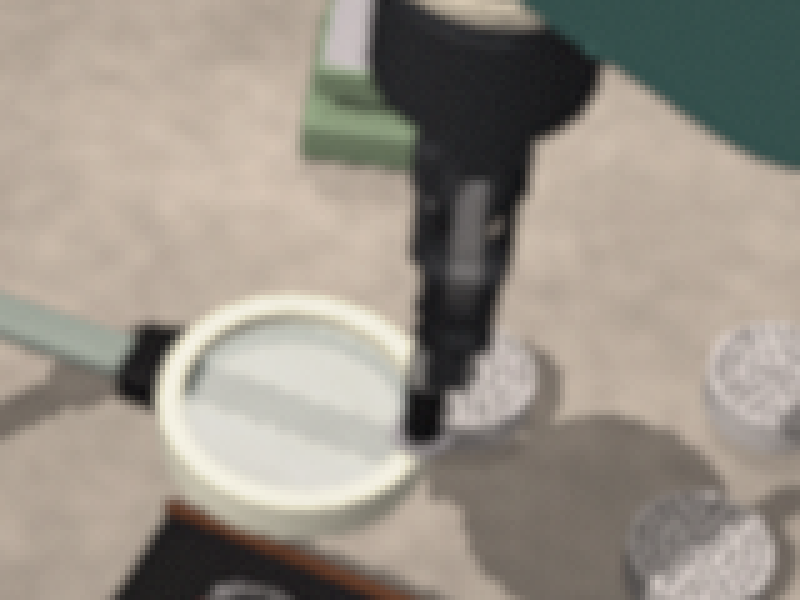

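Run:
```python
from h import *
y=np.array([.4624,-.8866,0])
for k in(-21,-27,21,27):print(k,proj("side",np.array([471,-65,243])+k*y))
```

```text
-21 [396.8 212.8]
-27 [396.6 215.4]
21 [398.  195.1]
27 [398.2 192.6]
```

Run:
```python
from h import *
f=lambda b:(735-265.5*np.cos(np.deg2rad(b)),-12.5-265.5*np.sin(np.deg2rad(b)),212,-62)
to((475,-62,212,-62),*[f(b) for b in(11,15,20,25,30,35,40,45,50,55)])
```

```text
tcp [471.1 -65.2 256.4] rotvec to down tilt [ 1.e-04  0.e+00 -1.e+00] F [ 0.1  1.  -0. ] gap 42.4 t 3.75
(475, -62, 212, -62) [ 0.49 -0.1   4.44] [ 0.    -0.    -0.008]
(np.float64(474.3779827946452), np.float64(-63.159788272472646), 212, -62) [ 0.38 -0.03  4.44] [ 0.    -0.    -0.008]
(np.float64(478.54669312025237), np.float64(-81.21645647471925), 212, -62) [-0.09  1.76  4.44] [ 0.    -0.    -0.008]
(np.float64(485.5116091813413), np.float64(-103.30634805296505), 212, -62) [-0.49  4.04  4.44] [ 0.    -0.    -0.008]
(np.float64(494.3752825417695), np.float64(-124.7051484921557), 212, -62) [-0.69  6.35  4.44] [ 0.    -0.    -0.008]
(np.float64(505.0702552952315), np.float64(-145.24999999999997), 212, -62) [-0.7   8.67  4.44] [ 0.    -0.    -0.008]
(np.float64(517.5151322412727), np.float64(-164.78454385120273), 212, -62) [-0.5  10.98  4.44] [ 0.    -0.    -0.008]
(np.float64(531.6152003519113), np.float64(-183.16011037177617), 212, -62) [-0.1  13.26  4.44] [ 0.    -0.    -0.008]
(np.float64(547.2631495949717), np.float64(-200.23685040502835), 212, -62) [ 0.5  15.49  4.44] [ 0.    -0.    -0.008]
(np.float64(564.3398896282238), np.float64(-215.88479964808866), 212, -62) [ 1.29 17.67  4.44] [ 0.    -0.    -0.008]
(np.float64(582.7154561487972), np.float64(-229.98486775872732), 212, -62) [ 2.27 19.77  4.44] [ 0.    -0.    -0.008]
```

apply_moves(plan=[{"fingers": 0.5, "x": 0.4, "y": -0.1, "z": 0, "ax": 0, "ay": 0, "az": 0}, {"fingers": 0.5, "x": 0.4, "y": -0.1, "z": 1, "ax": 0, "ay": 0, "az": 0}, {"fingers": 0.5, "x": 0.4, "y": -0.1, "z": 2, "ax": 0, "ay": 0, "az": 0}, {"fingers": 0.5, "x": 0.4, "y": -0.1, "z": 3, "ax": 0, "ay": 0, "az": 0}, {"fingers": 0.5, "x": 0.4, "y": -0.1, "z": 4, "ax": 0, "ay": 0, "az": 0}, {"fingers": 0.5, "x": 0.4, "y": -0.1, "z": 4.4, "ax": 0, "ay": 0, "az": 0}, {"fingers": 0.2, "x": 0.4, "y": -0.1, "z": 4.4, "ax": 0, "ay": 0, "az": 0}, {"fingers": 0.2, "x": 0.4, "y": -0.1, "z": 4.4, "ax": 0, "ay": 0, "az": 0}, {"fingers": 0.2, "x": 0.4, "y": -0.1, "z": 4.4, "ax": 0, "ay": 0, "az": 0}, {"fingers": 0.2, "x": 0.4, "y": -0.1, "z": 4.4, "ax": 0, "ay": 0, "az": 0}], squeeze=20)

```text
time_s: 5.0
tcp_pos: [474.3, -62.5, 212.6]
eef_rot: [0.971, 0.238, 0.0, 0.0]
contact_force: [-0.2, 0.5, 1.3]
finger_gap: 17.0
grip_force: 0.5
```

Run:
```python
from h import *
b0=np.rad2deg(np.arctan2(50.5,263.5))
p=robot.observe()["tcp_pos"];C=np.array([735,-12.5]);r=np.linalg.norm(p[:2]-C);b0=np.rad2deg(np.arctan2(-(p[1]+12.5),735-p[0]));print(r,b0)
f=lambda b:(735-r*np.cos(np.deg2rad(b)),-12.5-r*np.sin(np.deg2rad(b)),p[2],-62)
to(*[f(b) for b in(b0+4,b0+8,20,25,30,35,40,45,50,55)])
```

```text
265.4702829927587 10.849197609390448
tcp [474.3 -62.5 212.6] rotvec to down tilt [ 4.e-04 -0.e+00 -1.e+00] F [-0.2  0.5  1.3] gap 17.0 t 5.0
(np.float64(478.39544458442344), np.float64(-80.53361883826034), np.float64(212.5886256199195), -62) [-0.47  1.79  0.  ] [ 0.    -0.    -0.008]
(np.float64(483.76630573072487), np.float64(-98.26772129459768), np.float64(212.5886256199195), -62) [-0.81  3.61  0.  ] [ 0.    -0.    -0.008]
(np.float64(485.53953403375783), np.float64(-103.29618423788916), np.float64(212.5886256199195), -62) [-0.89  4.14  0.  ] [ 0.    -0.    -0.008]
(np.float64(494.40221529683964), np.float64(-124.69258954221125), np.float64(212.5886256199195), -62) [-1.09  6.45  0.  ] [ 0.    -0.    -0.008]
(np.float64(505.0959909784269), np.float64(-145.23514149637933), np.float64(212.5886256199195), -62) [-1.1   8.76  0.  ] [ 0.    -0.    -0.008]
(np.float64(517.5394749885045), np.float64(-164.76749887609026), np.float64(212.5886256199195), -62) [-0.9  11.07  0.  ] [ 0.    -0.    -0.008]
(np.float64(531.6379649001747), np.float64(-183.1410086477245), np.float64(212.5886256199195), -62) [-0.49 13.35  0.  ] [ 0.    -0.    -0.008]
(np.float64(547.2841626923085), np.float64(-200.21583730769146), np.float64(212.5886256199195), -62) [ 0.1  15.59  0.  ] [ 0.    -0.    -0.008]
(np.float64(564.3589913522754), np.float64(-215.86203509982533), np.float64(212.5886256199195), -62) [ 0.89 17.77  0.  ] [ 0.    -0.    -0.008]
(np.float64(582.7325011239097), np.float64(-229.96052501149546), np.float64(212.5886256199195), -62) [ 1.87 19.87  0.  ] [ 0.    -0.    -0.008]
```

apply_moves(plan=[{"fingers": 0.2, "x": -0.25, "y": 0.9, "z": 0, "ax": 0, "ay": 0, "az": 0}, {"fingers": 0.2, "x": -0.47, "y": 1.8, "z": 0, "ax": 0, "ay": 0, "az": 0}, {"fingers": 0.2, "x": -0.66, "y": 2.7, "z": 0, "ax": 0, "ay": 0, "az": 0}, {"fingers": 0.2, "x": -0.81, "y": 3.6, "z": 0, "ax": 0, "ay": 0, "az": 0}, {"fingers": 0.2, "x": -0.93, "y": 4.6, "z": 0, "ax": 0, "ay": 0, "az": 0}, {"fingers": 0.2, "x": -1.03, "y": 5.5, "z": 0, "ax": 0, "ay": 0, "az": 0}, {"fingers": 0.2, "x": -1.09, "y": 6.45, "z": 0, "ax": 0, "ay": 0, "az": 0}, {"fingers": 0.2, "x": -1.12, "y": 7.6, "z": 0, "ax": 0, "ay": 0, "az": 0}, {"fingers": 0.2, "x": -1.1, "y": 8.8, "z": 0, "ax": 0, "ay": 0, "az": 0}, {"fingers": 0.2, "x": -1.03, "y": 9.9, "z": 0, "ax": 0, "ay": 0, "az": 0}])

```text
time_s: 6.25
tcp_pos: [511.3, -155.8, 212.3]
eef_rot: [0.971, 0.238, -0.0, -0.0]
contact_force: [-0.6, 0.9, 0.2]
finger_gap: 17.0
grip_force: 0.5
```

Run:
```python
from h import *
p=robot.observe()["tcp_pos"];C=np.array([735,-12.5]);r=np.linalg.norm(p[:2]-C);b0=np.rad2deg(np.arctan2(-(p[1]+12.5),735-p[0]));print(r,b0)
f=lambda b:(735-r*np.cos(np.deg2rad(b)),-12.5-r*np.sin(np.deg2rad(b)),p[2],-62)
to(*[f(b) for b in(35,40,45,50,55)])
```

```text
265.66596877115046 32.63183993835429
tcp [ 511.3 -155.8  212.3] rotvec to down tilt [-0.  0. -1.] F [-0.6  0.9  0.2] gap 17.0 t 6.25
(np.float64(517.3791785830966), np.float64(-164.87973962750476), np.float64(212.2729478129617), -62) [ 0.12  1.09 -0.  ] [-0.     0.    -0.008]
(np.float64(531.4880608970402), np.float64(-183.2667930414666), np.float64(212.2729478129617), -62) [ 0.52  3.37 -0.  ] [-0.     0.    -0.008]
(np.float64(547.145791951426), np.float64(-200.35420804857404), np.float64(212.2729478129617), -62) [ 1.12  5.61 -0.  ] [-0.     0.    -0.008]
(np.float64(564.2332069585334), np.float64(-216.01193910295976), np.float64(212.2729478129617), -62) [ 1.91  7.79 -0.  ] [-0.     0.    -0.008]
(np.float64(582.6202603724952), np.float64(-230.12082141690334), np.float64(212.2729478129617), -62) [ 2.89  9.89 -0.  ] [-0.     0.    -0.008]
```

apply_moves(plan=[{"fingers": 0.2, "x": 0.1, "y": 1.1, "z": 0, "ax": 0, "ay": 0, "az": 0}, {"fingers": 0.2, "x": 0.3, "y": 2.2, "z": 0, "ax": 0, "ay": 0, "az": 0}, {"fingers": 0.2, "x": 0.52, "y": 3.4, "z": 0, "ax": 0, "ay": 0, "az": 0}, {"fingers": 0.2, "x": 0.8, "y": 4.5, "z": 0, "ax": 0, "ay": 0, "az": 0}, {"fingers": 0.2, "x": 1.12, "y": 5.6, "z": 0, "ax": 0, "ay": 0, "az": 0}, {"fingers": 0.2, "x": 1.5, "y": 6.7, "z": 0, "ax": 0, "ay": 0, "az": 0}, {"fingers": 0.2, "x": 1.9, "y": 7.8, "z": 0, "ax": 0, "ay": 0, "az": 0}, {"fingers": 0.2, "x": 2.4, "y": 8.8, "z": 0, "ax": 0, "ay": 0, "az": 0}, {"fingers": 0.2, "x": 2.9, "y": 9.9, "z": 0, "ax": 0, "ay": 0, "az": 0}, {"fingers": 0.2, "x": 2.9, "y": 9.9, "z": 0, "ax": 0, "ay": 0, "az": 0}])

```text
time_s: 7.5
tcp_pos: [582.9, -229.8, 212.0]
eef_rot: [0.971, 0.238, -0.0, -0.0]
contact_force: [0.1, -1.3, -0.7]
finger_gap: 16.8
grip_force: 0.6
```

apply_moves(plan=[{"fingers": 0.5, "x": 0, "y": 0, "z": 0, "ax": 0, "ay": 0, "az": 0}, {"fingers": 0.5, "x": 0, "y": 0, "z": 0, "ax": 0, "ay": 0, "az": 0}, {"fingers": 0.5, "x": 0, "y": 0, "z": 0, "ax": 0, "ay": 0, "az": 0}, {"fingers": 0.5, "x": 0, "y": 0, "z": -2, "ax": 0, "ay": 0, "az": 0}, {"fingers": 0.5, "x": 0, "y": 0, "z": -4, "ax": 0, "ay": 0, "az": 0}, {"fingers": 0.5, "x": 0, "y": 0, "z": -6, "ax": 0, "ay": 0, "az": 0}, {"fingers": 1, "x": -5, "y": 0, "z": -6, "ax": 0, "ay": 0, "az": 0}, {"fingers": 1, "x": -10, "y": 0, "z": -6, "ax": 0, "ay": 0, "az": 0}, {"fingers": 1, "x": -15, "y": 0, "z": -6, "ax": 0, "ay": 0, "az": 0}, {"fingers": 1, "x": -15, "y": 0, "z": -6, "ax": 0, "ay": 0, "az": 0}])

```text
time_s: 8.75
tcp_pos: [447.4, -300.0, 274.3]
eef_rot: [0.972, 0.237, 0.001, 0.001]
contact_force: [0.7, 0.8, -0.4]
finger_gap: 85.3
grip_force: 0.0
```

Run:
```python
from h import *
ims={c:robot.snapshot(c) for c in("top","side")}
for c in("top","side"):
    cv2.imwrite(f"pics/{c}2.png",ims[c])
    for t in("grille","tanpura","lamp_head"):
        for x in robot.silhouettes(c,t):
            r=x["region"];ys,xs=np.nonzero(r);print(c,t,round(x["conf"],2),np.round(x["extent"],1).tolist(),xs.mean().round(1),ys.mean().round(1),r.sum())
a=cv2.resize(ims["top"][240:340,290:370],(480,600),interpolation=3);b=cv2.resize(ims["side"][230:310,320:360+40],(320,320),interpolation=3)
o=np.zeros((600,800,3),np.uint8);o[:,:480]=a;o[:320,480:]=b;o[320:,480:]=cv2.resize(ims["side"][190:246,440:504],(320,280),interpolation=3);cv2.imwrite("pics/c2.png",o)
to((0,0,300,-62))
```

```text
top grille 0.9 [449.1, 319.6, 28.2, 28.1] 450.0 318.6 576
top grille 0.87 [414.2, 272.4, 31.6, 22.6] 414.6 270.6 539
top grille 0.82 [403.6, 328.4, 25.8, 21.6] 404.2 327.9 563
top tanpura 0.67 [306.1, 284.6, 102.5, 70.5] 305.4 282.2 5466
top lamp_head 0.64 [375.3, 212.1, 131.6, 93.0] 392.8 222.0 3122
side grille 0.76 [447.5, 252.4, 33.6, 25.5] 448.9 252.7 639
side grille 0.72 [402.4, 216.4, 24.5, 25.7] 401.9 217.2 552
side grille 0.63 [465.1, 216.9, 21.5, 29.9] 463.9 217.6 593
side tanpura 0.84 [345.4, 299.3, 109.5, 119.6] 346.2 298.5 7198
side lamp_head 0.82 [326.0, 166.1, 137.7, 60.6] 343.7 166.2 2842
tcp [ 449.9 -298.4  272.2] rotvec to down tilt [-3.e-04  3.e-04 -1.e+00] F [-0.6 -0.7  0.4] gap 85.3 t 9.15
(0, 0, 300, -62) [-26.04 -47.29  -2.76] [-0.     0.    -0.007]
```

View pics/c2.png

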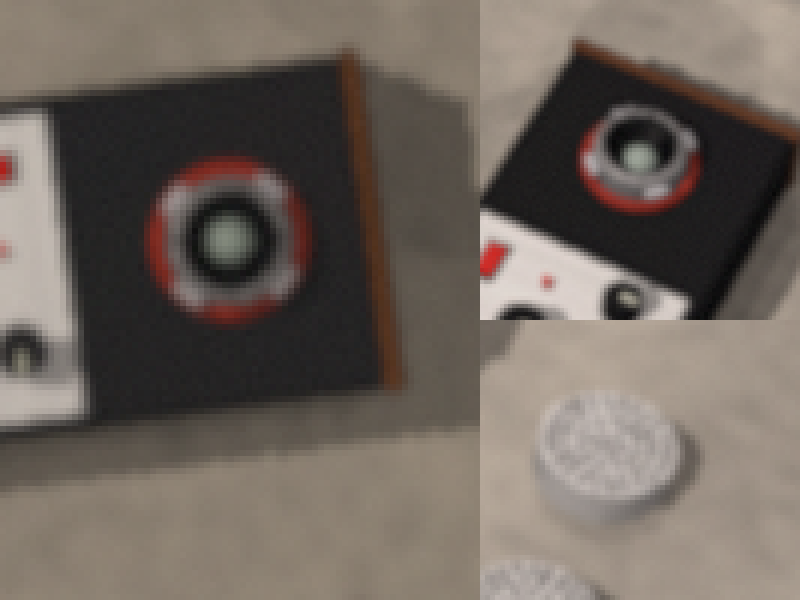

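View pics/top2.png

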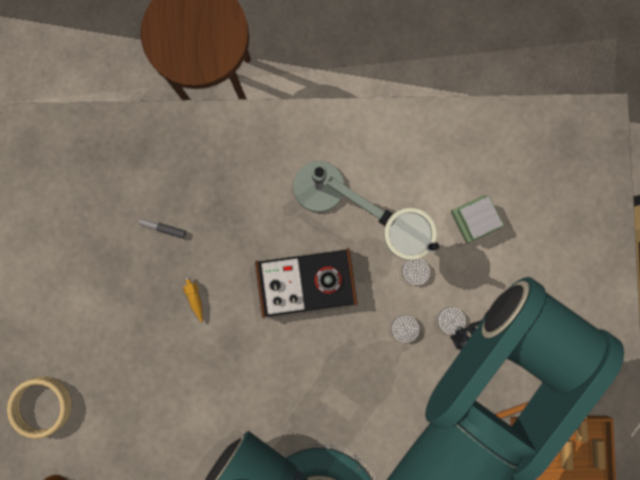

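The top picture shows the lamp swung clear: head at (410,233), well off the speaker at (328,280). The target grille is undisturbed at (452,321). Now I'll measure both precisely.

Run:
```python
from h import *
for c,z in(("top",54),("side",54)):
    im=cv2.imread(f"pics/{c}2.png");x0,y0,x1,y1=(305,258,352,302) if c=="top" else(335,245,385,290)
    r=im[y0:y1,x0:x1].astype(int);m=((r[...,2]-np.maximum(r[...,0],r[...,1]))>35).astype(np.uint8)
    n,l,s,_=cv2.connectedComponentsWithStats(m,connectivity=8);k=1+s[1:,4].argmax()
    pts=cv2.findNonZero((l==k).astype(np.uint8));h=cv2.convexHull(pts);e=cv2.fitEllipse(h)
    ctr=np.array(e[0])+(x0,y0);print(c,"ring",s[k],e,ctr,onz(c,ctr,z))
print("grille",onz("top",(452.4,321),10),onz("side",(466.2,215.4),20.5))
# collar top from side crop: ellipse centre (652,146) in view
print("collar side",onz("side",(320+(652-480)/4,230+142/4),69),"top",onz("top",(290+229/6,240+240/6),60))
# look-alike calibration: expected pixels of TCP-ish
```

```text
top ring [15  8 14  5 48] ((21.53692626953125, 10.071422576904297), (4.371129035949707, 13.931947708129883), 83.56019592285156) [326.53692627 268.07142258] [542.8 -25.7  54. ]
side ring [  9  17  31  22 159] ((24.032129287719727, 25.50377082824707), (24.663305282592773, 30.580223083496094), 98.33737182617188) [359.03212929 270.50377083] [514.2 -24.1  54. ]
grille [ 417.5 -314.1   10. ] [ 412.9 -305.2   20.5]
collar side [509.2 -29.3  69. ] top [516.4 -28.8  60. ]
```

Run:
```python
from h import *
for c in("top","side"):
    im=cv2.imread(f"pics/{c}2.png");x0,y0,x1,y1=(311,262,346,298) if c=="top" else(338,250,380,290)
    S=8;r=cv2.resize(im[y0:y1,x0:x1],None,fx=S,fy=S,interpolation=2).astype(int);m=((r[...,2]-np.maximum(r[...,0],r[...,1]))>35).astype(np.uint8)
    n,l,s,_=cv2.connectedComponentsWithStats(m);keep=np.isin(l,[i for i in range(1,n) if s[i,4]>150]).astype(np.uint8)
    h=cv2.convexHull(cv2.findNonZero(keep));e=cv2.fitEllipse(h);ctr=(np.array(e[0])+.5)/S-.5+(x0,y0)
    print(c,cv2.boundingRect(h),np.round(e[1],1)/S,ctr,onz(c,ctr,54))
to((416,-310,70,-62),(416,-310,18,-62))
```

```text
top (26, 33, 219, 223) [27.2125 27.6   ] [327.44143105 279.46965027] [517.4 -27.4  54. ]
side (51, 93, 246, 175) [25.2125 30.975 ] [359.12017441 270.39940453] [514.2 -24.4  54. ]
tcp [ 449.9 -298.4  272.2] rotvec to down tilt [-3.e-04  3.e-04 -1.e+00] F [-0.6 -0.7  0.4] gap 85.3 t 9.15
(416, -310, 70, -62) [-3.54 -0.53 20.22] [-0.     0.    -0.007]
(416, -310, 18, -62) [-3.54 -0.53 25.42] [-0.     0.    -0.007]
```

apply_moves(plan=[{"fingers": 1, "x": -1.2, "y": -0.2, "z": 4, "ax": 0, "ay": 0, "az": 0}, {"fingers": 1, "x": -2.4, "y": -0.4, "z": 8, "ax": 0, "ay": 0, "az": 0}, {"fingers": 1, "x": -3.5, "y": -0.5, "z": 12, "ax": 0, "ay": 0, "az": 0}, {"fingers": 1, "x": -3.5, "y": -0.5, "z": 16, "ax": 0, "ay": 0, "az": 0}, {"fingers": 1, "x": -3.5, "y": -0.5, "z": 20, "ax": 0, "ay": 0, "az": 0}, {"fingers": 1, "x": -3.5, "y": -0.5, "z": 22, "ax": 0, "ay": 0, "az": 0}, {"fingers": 1, "x": -3.5, "y": -0.5, "z": 23, "ax": 0, "ay": 0, "az": 0}, {"fingers": 1, "x": -3.5, "y": -0.5, "z": 24, "ax": 0, "ay": 0, "az": 0}, {"fingers": 1, "x": -3.5, "y": -0.5, "z": 25.4, "ax": 0, "ay": 0, "az": 0}, {"fingers": 1, "x": -3.5, "y": -0.5, "z": 25.4, "ax": 0, "ay": 0, "az": 0}])

```text
time_s: 10.4
tcp_pos: [415.7, -310.3, 17.5]
eef_rot: [0.971, 0.238, -0.0, -0.001]
contact_force: [0.3, 0.8, 1.0]
finger_gap: 85.4
grip_force: 0.0
```

apply_moves(plan=[{"fingers": 0.6, "x": 0, "y": 0, "z": 0, "ax": 0, "ay": 0, "az": 0}, {"fingers": 0.6, "x": 0, "y": 0, "z": 0, "ax": 0, "ay": 0, "az": 0}, {"fingers": 0.6, "x": 0, "y": 0, "z": 0, "ax": 0, "ay": 0, "az": 0}, {"fingers": 0.6, "x": 0, "y": 0, "z": 0, "ax": 0, "ay": 0, "az": 0}, {"fingers": 0.6, "x": 0, "y": 0, "z": 0, "ax": 0, "ay": 0, "az": 0}, {"fingers": 0.6, "x": 0, "y": 0, "z": 0, "ax": 0, "ay": 0, "az": 0}, {"fingers": 0.6, "x": 0, "y": 0, "z": 0, "ax": 0, "ay": 0, "az": 0}, {"fingers": 0.6, "x": 0, "y": 0, "z": 0, "ax": 0, "ay": 0, "az": 0}, {"fingers": 0.6, "x": 0, "y": 0, "z": 0, "ax": 0, "ay": 0, "az": 0}, {"fingers": 0.6, "x": 0, "y": 0, "z": 0, "ax": 0, "ay": 0, "az": 0}], squeeze=20)

```text
time_s: 11.65
tcp_pos: [416.3, -310.8, 19.1]
eef_rot: [0.971, 0.238, 0.0, 0.0]
contact_force: [-2.5, 0.5, 5.9]
finger_gap: 60.5
grip_force: 21.1
```

apply_moves(plan=[{"fingers": 1, "x": 0, "y": 0, "z": -0.4, "ax": 0, "ay": 0, "az": 0}, {"fingers": 1, "x": 0, "y": 0, "z": -0.4, "ax": 0, "ay": 0, "az": 0}, {"fingers": 1, "x": 0, "y": 0, "z": -0.4, "ax": 0, "ay": 0, "az": 0}, {"fingers": 1, "x": 0, "y": 0, "z": -0.4, "ax": 0, "ay": 0, "az": 0}, {"fingers": 1, "x": 0, "y": 0, "z": -0.4, "ax": 0, "ay": 0, "az": -0.15}, {"fingers": 1, "x": 0, "y": 0, "z": -0.4, "ax": 0, "ay": 0, "az": -0.3}, {"fingers": 1, "x": 0, "y": 0, "z": -0.4, "ax": 0, "ay": 0, "az": -0.45}, {"fingers": 1, "x": 0, "y": 0, "z": -0.4, "ax": 0, "ay": 0, "az": -0.6}, {"fingers": 1, "x": 0, "y": 0, "z": -0.4, "ax": 0, "ay": 0, "az": -0.75}, {"fingers": 1, "x": 0, "y": 0, "z": -0.4, "ax": 0, "ay": 0, "az": -0.9}])

```text
time_s: 12.9
tcp_pos: [416.0, -310.5, 22.2]
eef_rot: [0.769, 0.639, -0.0, -0.0]
contact_force: [0.1, -0.2, -0.4]
finger_gap: 85.5
grip_force: 0.0
```

apply_moves(plan=[{"fingers": 1, "x": 0, "y": 0, "z": 0, "ax": 0, "ay": 0, "az": -0.15}, {"fingers": 1, "x": 0, "y": 0, "z": 0, "ax": 0, "ay": 0, "az": -0.3}, {"fingers": 1, "x": 0, "y": 0, "z": 0, "ax": 0, "ay": 0, "az": -0.45}, {"fingers": 1, "x": 0, "y": 0, "z": 0, "ax": 0, "ay": 0, "az": -0.6}, {"fingers": 1, "x": 0, "y": 0, "z": 0, "ax": 0, "ay": 0, "az": -0.67}, {"fingers": 1, "x": 0, "y": 0, "z": 0, "ax": 0, "ay": 0, "az": -0.67}, {"fingers": 0.6, "x": 0, "y": 0, "z": 0, "ax": 0, "ay": 0, "az": -0.67}, {"fingers": 0.6, "x": 0, "y": 0, "z": 0, "ax": 0, "ay": 0, "az": -0.67}, {"fingers": 0.6, "x": 0, "y": 0, "z": 0, "ax": 0, "ay": 0, "az": -0.67}, {"fingers": 0.6, "x": 0, "y": 0, "z": 0, "ax": 0, "ay": 0, "az": -0.67}])

```text
time_s: 14.15
tcp_pos: [416.1, -310.6, 22.6]
eef_rot: [0.519, 0.855, -0.0, 0.0]
contact_force: [-2.0, 0.8, 5.1]
finger_gap: 60.2
grip_force: 21.0
```

apply_moves(plan=[{"fingers": 0.5, "x": 0, "y": 0, "z": 0, "ax": 0, "ay": 0, "az": 0}, {"fingers": 0.5, "x": 0, "y": 0, "z": 0, "ax": 0, "ay": 0, "az": 0}, {"fingers": 0.5, "x": 0, "y": 0, "z": 0, "ax": 0, "ay": 0, "az": 0}, {"fingers": 0.5, "x": 0, "y": 0, "z": 0, "ax": 0, "ay": 0, "az": 0}, {"fingers": 0.5, "x": 0, "y": 0, "z": 0, "ax": 0, "ay": 0, "az": 0}, {"fingers": 0.5, "x": 0, "y": 0, "z": 0, "ax": 0, "ay": 0, "az": 0}, {"fingers": 0.5, "x": 0, "y": 0, "z": 0, "ax": 0, "ay": 0, "az": 0}, {"fingers": 0.5, "x": 0, "y": 0, "z": 0, "ax": 0, "ay": 0, "az": 0}, {"fingers": 0.5, "x": 0, "y": 0, "z": 0, "ax": 0, "ay": 0, "az": 0}, {"fingers": 0.5, "x": 0, "y": 0, "z": 0, "ax": 0, "ay": 0, "az": 0}], squeeze=80)

```text
time_s: 15.4
tcp_pos: [416.3, -310.8, 23.3]
eef_rot: [0.519, 0.855, -0.0, 0.0]
contact_force: [-3.8, 2.5, 12.2]
finger_gap: 58.1
grip_force: 83.4
```

Run:
```python
from h import *
to((416,-310,200,28),(516,-26,200,28))
```

```text
tcp [ 416.3 -310.8   23.3] rotvec to down tilt [ 6.e-04 -6.e-04 -1.e+00] F [-3.8  2.5 12.2] gap 58.1 t 15.4
(416, -310, 200, 28) [ 7.000e-02  1.000e-02 -1.767e+01] [ 0.     0.001 -0.009]
(516, -26, 200, 28) [ 20.65  21.99 -17.68] [ 0.     0.001 -0.009]
```

Run:
```python
from h import *
to((416,-310,150,28),(425,-230,150,28),(435,-150,150,28),(475,-90,150,28),(516,-26,150,28))
```

```text
tcp [ 416.3 -310.8   23.3] rotvec to down tilt [ 6.e-04 -6.e-04 -1.e+00] F [-3.8  2.5 12.2] gap 58.1 t 15.4
(416, -310, 150, 28) [ 7.000e-02  1.000e-02 -1.267e+01] [ 0.     0.001 -0.009]
(425, -230, 150, 28) [  6.75   4.5  -12.68] [ 0.     0.001 -0.009]
(435, -150, 150, 28) [ 13.39   9.08 -12.68] [ 0.     0.001 -0.009]
(475, -90, 150, 28) [ 16.87  15.4  -12.68] [ 0.     0.001 -0.009]
(516, -26, 150, 28) [ 20.66  21.99 -12.68] [ 0.     0.001 -0.009]
```

apply_moves(plan=[{"fingers": 0.5, "x": 0, "y": 0, "z": -1, "ax": 0, "ay": 0, "az": 0}, {"fingers": 0.5, "x": 0, "y": 0, "z": -4, "ax": 0, "ay": 0, "az": 0}, {"fingers": 0.5, "x": 0, "y": 0, "z": -8, "ax": 0, "ay": 0, "az": 0}, {"fingers": 0.5, "x": 0, "y": 0, "z": -12.7, "ax": 0, "ay": 0, "az": 0}, {"fingers": 0.5, "x": 3.3, "y": 2.2, "z": -12.7, "ax": 0, "ay": 0, "az": 0}, {"fingers": 0.5, "x": 6.7, "y": 4.5, "z": -12.7, "ax": 0, "ay": 0, "az": 0}, {"fingers": 0.5, "x": 10, "y": 6.8, "z": -12.7, "ax": 0, "ay": 0, "az": 0}, {"fingers": 0.5, "x": 13.4, "y": 9.1, "z": -12.7, "ax": 0, "ay": 0, "az": 0}, {"fingers": 0.5, "x": 15.1, "y": 12.2, "z": -12.7, "ax": 0, "ay": 0, "az": 0}, {"fingers": 0.5, "x": 16.9, "y": 15.4, "z": -12.7, "ax": 0, "ay": 0, "az": 0}])

```text
time_s: 16.65
tcp_pos: [475.0, -88.4, 149.9]
eef_rot: [0.519, 0.855, 0.0, 0.0]
contact_force: [0.1, -0.2, -0.4]
finger_gap: 58.3
grip_force: 85.7
```

Run:
```python
from h import *
to((516,-26,150,28),(516,-26,110,28))
```

```text
tcp [475.  -88.4 149.9] rotvec to down tilt [ 9.e-04 -3.e-04 -1.e+00] F [ 0.1 -0.2 -0.4] gap 58.3 t 16.65
(516, -26, 150, 28) [ 3.64  6.52 -0.01] [ 0.001  0.001 -0.009]
(516, -26, 110, 28) [3.64 6.52 3.99] [ 0.001  0.001 -0.009]
```

apply_moves(plan=[{"fingers": 0.5, "x": 1.2, "y": 2.2, "z": 0, "ax": 0, "ay": 0, "az": 0}, {"fingers": 0.5, "x": 2.4, "y": 4.3, "z": 0, "ax": 0, "ay": 0, "az": 0}, {"fingers": 0.5, "x": 3.64, "y": 6.5, "z": 0, "ax": 0, "ay": 0, "az": 0}, {"fingers": 0.5, "x": 3.64, "y": 6.5, "z": 2, "ax": 0, "ay": 0, "az": 0}, {"fingers": 0.5, "x": 3.64, "y": 6.5, "z": 4, "ax": 0, "ay": 0, "az": 0}, {"fingers": 0.5, "x": 3.64, "y": 6.5, "z": 4, "ax": 0, "ay": 0, "az": 0}, {"fingers": 0.5, "x": 3.64, "y": 6.5, "z": 4, "ax": 0, "ay": 0, "az": 0}, {"fingers": 0.5, "x": 3.64, "y": 6.5, "z": 4, "ax": 0, "ay": 0, "az": 0}, {"fingers": 0.5, "x": 3.64, "y": 6.5, "z": 4, "ax": 0, "ay": 0, "az": 0}, {"fingers": 0.5, "x": 3.64, "y": 6.5, "z": 4, "ax": 0, "ay": 0, "az": 0}])

```text
time_s: 17.9
tcp_pos: [515.5, -27.2, 109.6]
eef_rot: [0.519, 0.855, 0.0, 0.0]
contact_force: [-0.0, 0.2, -0.3]
finger_gap: 58.2
grip_force: 85.7
```

Run:
```python
from h import *
im=robot.snapshot("side")
for x in robot.silhouettes("side","grille"):
    r=x["region"];ys,xs=np.nonzero(r);print(round(x["conf"],2),np.round(x["extent"],1).tolist(),xs.mean(),ys.mean())
p=robot.observe()["tcp_pos"];a=np.linspace(0,6.283,60)
big=cv2.resize(im[210:310,290:423],(798,600),interpolation=2)
def draw(C,rad,col):
    q=np.array([(proj("side",C+[rad*np.cos(t),rad*np.sin(t),0])-[290,210]+.5)*6 for t in a],int)
    cv2.polylines(big,[q],True,col,1)
draw(p-[0,0,23.3],30.5,(0,255,0));draw(p-[0,0,2.8],30.5,(255,255,0));draw(np.array([516,-26,54.]),29.5,(255,0,255))
cv2.imwrite("pics/s3.png",big);to((516,-26,92,28))
```

```text
0.63 [448.1, 253.2, 37.2, 29.5] 448.9331436699858 252.44238975817925
0.59 [360.6, 258.1, 31.5, 32.1] 360.77935483870965 258.1677419354839
0.48 [289.0, 185.8, 69.2, 25.5] 282.1083437110834 182.49937733499377
tcp [515.4 -27.2 109.4] rotvec to down tilt [ 2.e-04 -0.e+00 -1.e+00] F [ 1.2 -0.7 -0.5] gap 58.1 t 18.0
(516, -26, 92, 28) [0.08 0.1  1.74] [ 0.     0.    -0.009]
```

View pics/s3.png

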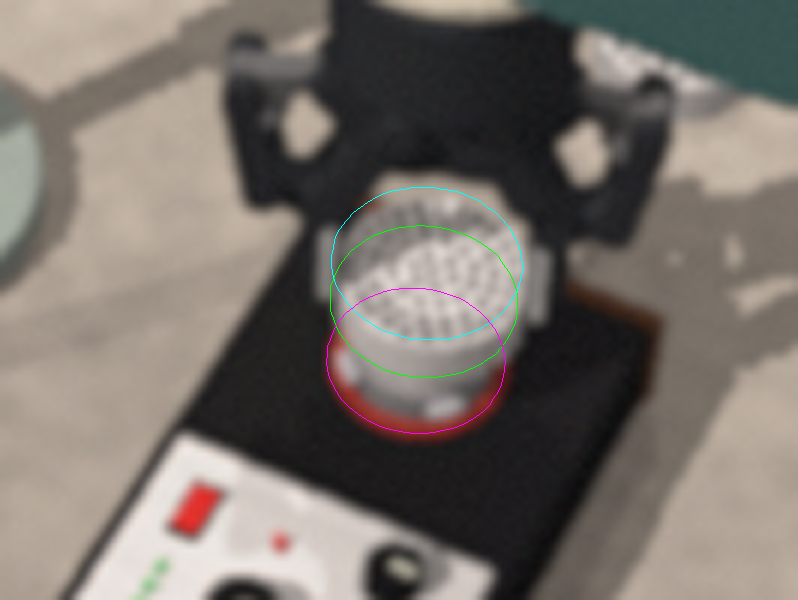

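The side picture shows the grille held level directly above the collar. The drawn circles match to about a pixel: grille centre ≈ (360,258), ring centre ≈ (359,270). Now I'll lower it onto the collar and watch the forces.

apply_moves(plan=[{"fingers": 0.5, "x": 0.1, "y": 0.1, "z": 0.4, "ax": 0, "ay": 0, "az": 0}, {"fingers": 0.5, "x": 0.1, "y": 0.1, "z": 0.8, "ax": 0, "ay": 0, "az": 0}, {"fingers": 0.5, "x": 0.1, "y": 0.1, "z": 1.2, "ax": 0, "ay": 0, "az": 0}, {"fingers": 0.5, "x": 0.1, "y": 0.1, "z": 1.5, "ax": 0, "ay": 0, "az": 0}, {"fingers": 0.5, "x": 0.1, "y": 0.1, "z": 1.7, "ax": 0, "ay": 0, "az": 0}, {"fingers": 0.5, "x": 0.1, "y": 0.1, "z": 1.9, "ax": 0, "ay": 0, "az": 0}, {"fingers": 0.5, "x": 0.1, "y": 0.1, "z": 2.0, "ax": 0, "ay": 0, "az": 0}, {"fingers": 0.5, "x": 0.1, "y": 0.1, "z": 2.0, "ax": 0, "ay": 0, "az": 0}, {"fingers": 0.5, "x": 0.1, "y": 0.1, "z": 2.0, "ax": 0, "ay": 0, "az": 0}, {"fingers": 0.5, "x": 0.1, "y": 0.1, "z": 2.0, "ax": 0, "ay": 0, "az": 0}])

```text
time_s: 19.25
tcp_pos: [515.9, -25.9, 89.4]
eef_rot: [0.519, 0.855, 0.0, 0.0]
contact_force: [0.7, -0.6, 0.3]
finger_gap: 57.6
grip_force: 85.8
```

Run:
```python
from h import *
s=robot.observe();print(s["tcp_pos"],s["contact_force"],s["moment"]);to((516,-25.5,87,28))
```

```text
[515.9040832  -25.87762179  89.39724626] [ 0.67580177 -0.56981571  0.3011165 ] [-0.07592615 -0.1810134   0.02481528]
tcp [515.9 -25.9  89.4] rotvec to down tilt [ 2.e-04 -0.e+00 -1.e+00] F [ 0.7 -0.6  0.3] gap 57.6 t 19.25
(516, -25.5, 87, 28) [0.03 0.03 0.24] [ 0.     0.    -0.009]
```

apply_moves(plan=[{"fingers": 0.5, "x": 0, "y": 0, "z": 0.1, "ax": 0, "ay": 0, "az": 0}, {"fingers": 0.5, "x": 0, "y": 0, "z": 0.15, "ax": 0, "ay": 0, "az": 0}, {"fingers": 0.5, "x": 0, "y": 0, "z": 0.2, "ax": 0, "ay": 0, "az": 0}, {"fingers": 0.5, "x": 0, "y": 0, "z": 0.25, "ax": 0, "ay": 0, "az": 0}, {"fingers": 0.5, "x": 0, "y": 0, "z": 0.3, "ax": 0, "ay": 0, "az": 0}, {"fingers": 0.5, "x": 0, "y": 0, "z": 0.3, "ax": 0, "ay": 0, "az": 0}, {"fingers": 0.5, "x": 0, "y": 0, "z": 0.3, "ax": 0, "ay": 0, "az": 0}, {"fingers": 0.5, "x": 0, "y": 0, "z": 0.3, "ax": 0, "ay": 0, "az": 0}, {"fingers": 0.5, "x": 0, "y": 0, "z": 0.3, "ax": 0, "ay": 0, "az": 0}, {"fingers": 0.5, "x": 0, "y": 0, "z": 0.3, "ax": 0, "ay": 0, "az": 0}])

```text
time_s: 20.5
tcp_pos: [516.5, -26.1, 87.1]
eef_rot: [0.519, 0.855, 0.0, 0.001]
contact_force: [4.0, -2.5, 5.7]
finger_gap: 58.0
grip_force: 86.4
```

Run:
```python
from h import *
s=robot.observe();print(s["tcp_pos"],s["contact_force"],s["moment"])
```

```text
[516.54045735 -26.10010429  87.06682207] [ 3.97938779 -2.46562618  5.69544161] [-0.53248833 -0.72427915 -0.0308234 ]
```

apply_moves(plan=[{"fingers": 0.5, "x": -0.05, "y": 0.03, "z": 0, "ax": 0, "ay": 0, "az": 0}, {"fingers": 0.5, "x": -0.1, "y": 0.06, "z": 0, "ax": 0, "ay": 0, "az": 0}, {"fingers": 0.5, "x": -0.1, "y": 0.06, "z": 0, "ax": 0, "ay": 0, "az": 0}, {"fingers": 0.5, "x": -0.1, "y": 0.06, "z": 0, "ax": 0, "ay": 0, "az": 0}, {"fingers": 0.5, "x": -0.1, "y": 0.06, "z": 0, "ax": 0, "ay": 0, "az": 0}, {"fingers": 0.5, "x": -0.1, "y": 0.06, "z": 0, "ax": 0, "ay": 0, "az": 0}, {"fingers": 0.5, "x": -0.1, "y": 0.06, "z": 0, "ax": 0, "ay": 0, "az": 0}, {"fingers": 0.5, "x": -0.1, "y": 0.06, "z": 0, "ax": 0, "ay": 0, "az": 0}, {"fingers": 0.5, "x": -0.1, "y": 0.06, "z": 0, "ax": 0, "ay": 0, "az": 0}, {"fingers": 0.5, "x": -0.1, "y": 0.06, "z": 0, "ax": 0, "ay": 0, "az": 0}])

```text
time_s: 21.75
tcp_pos: [517.0, -26.5, 86.5]
eef_rot: [0.519, 0.855, 0.0, 0.0]
contact_force: [4.8, -3.2, 4.5]
finger_gap: 58.1
grip_force: 86.2
```

Run:
```python
from h import *
s=robot.observe();print(s["tcp_pos"],s["contact_force"],s["moment"])
```

```text
[517.03939218 -26.53385719  86.46913597] [ 4.778504   -3.22070254  4.49298062] [-0.55397435 -0.82546906 -0.02550002]
```

apply_moves(plan=[{"fingers": 0.5, "x": -0.05, "y": 0.04, "z": 0, "ax": 0, "ay": 0, "az": 0}, {"fingers": 0.5, "x": -0.1, "y": 0.08, "z": 0, "ax": 0, "ay": 0, "az": 0}, {"fingers": 0.5, "x": -0.15, "y": 0.12, "z": 0, "ax": 0, "ay": 0, "az": 0}, {"fingers": 0.5, "x": -0.15, "y": 0.12, "z": 0, "ax": 0, "ay": 0, "az": 0}, {"fingers": 0.5, "x": -0.15, "y": 0.12, "z": 0, "ax": 0, "ay": 0, "az": 0}, {"fingers": 0.5, "x": -0.15, "y": 0.12, "z": 0, "ax": 0, "ay": 0, "az": 0}, {"fingers": 0.5, "x": -0.15, "y": 0.12, "z": 0, "ax": 0, "ay": 0, "az": 0}, {"fingers": 0.5, "x": -0.15, "y": 0.12, "z": 0, "ax": 0, "ay": 0, "az": 0}, {"fingers": 0.5, "x": -0.15, "y": 0.12, "z": 0, "ax": 0, "ay": 0, "az": 0}, {"fingers": 0.5, "x": -0.15, "y": 0.12, "z": 0, "ax": 0, "ay": 0, "az": 0}])

```text
time_s: 23.0
tcp_pos: [518.2, -27.0, 86.3]
eef_rot: [0.519, 0.855, -0.0, -0.001]
contact_force: [-1.2, 0.8, 6.1]
finger_gap: 58.2
grip_force: 86.5
```

Run:
```python
from h import *
s=robot.observe();print(s["tcp_pos"],s["contact_force"],s["moment"])
```

```text
[518.18048563 -26.97739249  86.28013272] [-1.23051223  0.75385206  6.14087755] [-0.04864995  0.2184084   0.03443617]
```

apply_moves(plan=[{"fingers": 0.5, "x": 0, "y": 0, "z": 0, "ax": 0, "ay": 0, "az": 0}, {"fingers": 0.5, "x": 0, "y": 0, "z": 0, "ax": 0, "ay": 0, "az": 0}, {"fingers": 0.5, "x": 0, "y": 0, "z": 0.05, "ax": 0, "ay": 0, "az": 0}, {"fingers": 0.5, "x": 0, "y": 0, "z": 0.1, "ax": 0, "ay": 0, "az": 0}, {"fingers": 0.5, "x": 0, "y": 0, "z": 0.15, "ax": 0, "ay": 0, "az": 0}, {"fingers": 0.5, "x": 0, "y": 0, "z": 0.2, "ax": 0, "ay": 0, "az": 0}, {"fingers": 0.5, "x": 0, "y": 0, "z": 0.25, "ax": 0, "ay": 0, "az": 0}, {"fingers": 0.5, "x": 0, "y": 0, "z": 0.3, "ax": 0, "ay": 0, "az": 0}, {"fingers": 0.5, "x": 0, "y": 0, "z": 0.3, "ax": 0, "ay": 0, "az": 0}, {"fingers": 0.5, "x": 0, "y": 0, "z": 0.3, "ax": 0, "ay": 0, "az": 0}], squeeze=115)

```text
time_s: 24.25
tcp_pos: [518.7, -27.2, 84.0]
eef_rot: [0.519, 0.855, 0.0, 0.0]
contact_force: [0.7, -1.9, 11.6]
finger_gap: 57.0
grip_force: 120.4
```

Run:
```python
from h import *
s=robot.observe();print(s["tcp_pos"],s["contact_force"],s["moment"])
```

```text
[518.7233896  -27.16447968  84.01814292] [ 0.66851433 -1.88290015 11.62277613] [-0.32318528  0.11787331 -0.02059607]
```

apply_moves(plan=[{"fingers": 0.5, "x": 0, "y": 0, "z": 0.05, "ax": 0, "ay": 0, "az": 0}, {"fingers": 0.5, "x": 0, "y": 0, "z": 0.1, "ax": 0, "ay": 0, "az": 0}, {"fingers": 0.5, "x": 0, "y": 0, "z": 0.15, "ax": 0, "ay": 0, "az": 0}, {"fingers": 0.5, "x": 0, "y": 0, "z": 0.2, "ax": 0, "ay": 0, "az": 0}, {"fingers": 0.5, "x": 0, "y": 0, "z": 0.25, "ax": 0, "ay": 0, "az": 0}, {"fingers": 0.5, "x": 0, "y": 0, "z": 0.3, "ax": 0, "ay": 0, "az": 0}, {"fingers": 0.5, "x": 0, "y": 0, "z": 0.3, "ax": 0, "ay": 0, "az": 0}, {"fingers": 0.5, "x": 0, "y": 0, "z": 0.3, "ax": 0, "ay": 0, "az": 0}, {"fingers": 0.5, "x": 0, "y": 0, "z": 0.3, "ax": 0, "ay": 0, "az": 0}, {"fingers": 0.5, "x": 0, "y": 0, "z": 0.3, "ax": 0, "ay": 0, "az": 0}])

```text
time_s: 25.5
tcp_pos: [518.2, -27.2, 79.7]
eef_rot: [0.519, 0.855, -0.0, -0.001]
contact_force: [-0.5, -1.4, -15.1]
finger_gap: 56.9
grip_force: 124.9
```

Run:
```python
from h import *
s=robot.observe();print(s["tcp_pos"],s["contact_force"],s["moment"])
```

```text
[518.16607154 -27.18071132  79.73045288] [ -0.49761316  -1.3708937  -15.079905  ] [-0.26890679  0.18069157  0.00139598]
```

apply_moves(plan=[{"fingers": 0.5, "x": 0, "y": 0, "z": 0.05, "ax": 0, "ay": 0, "az": 0}, {"fingers": 0.5, "x": 0, "y": 0, "z": 0.1, "ax": 0, "ay": 0, "az": 0}, {"fingers": 0.5, "x": 0, "y": 0, "z": 0.15, "ax": 0, "ay": 0, "az": 0}, {"fingers": 0.5, "x": 0, "y": 0, "z": 0.2, "ax": 0, "ay": 0, "az": 0}, {"fingers": 0.5, "x": 0, "y": 0, "z": 0.25, "ax": 0, "ay": 0, "az": 0}, {"fingers": 0.5, "x": 0, "y": 0, "z": 0.3, "ax": 0, "ay": 0, "az": 0}, {"fingers": 0.5, "x": 0, "y": 0, "z": 0.3, "ax": 0, "ay": 0, "az": 0}, {"fingers": 0.5, "x": 0, "y": 0, "z": 0.3, "ax": 0, "ay": 0, "az": 0}, {"fingers": 0.5, "x": 0, "y": 0, "z": 0.3, "ax": 0, "ay": 0, "az": 0}, {"fingers": 0.5, "x": 0, "y": 0, "z": 0.3, "ax": 0, "ay": 0, "az": 0}])

```text
time_s: 26.75
tcp_pos: [518.9, -27.2, 77.6]
eef_rot: [0.519, 0.855, 0.0, 0.0]
contact_force: [-1.7, -1.0, 5.1]
finger_gap: 56.8
grip_force: 127.1
```

Run:
```python
from h import *
s=robot.observe();print(s["tcp_pos"],s["contact_force"],s["moment"])
```

```text
[518.88373224 -27.23129103  77.64935509] [-1.70962314 -1.0289964   5.05658756] [-0.2041308   0.24903348 -0.01014353]
```

apply_moves(plan=[{"fingers": 0.5, "x": 0, "y": 0, "z": 0.05, "ax": 0, "ay": 0, "az": 0}, {"fingers": 0.5, "x": 0, "y": 0, "z": 0.1, "ax": 0, "ay": 0, "az": 0}, {"fingers": 0.5, "x": 0, "y": 0, "z": 0.15, "ax": 0, "ay": 0, "az": 0}, {"fingers": 0.5, "x": 0, "y": 0, "z": 0.15, "ax": 0, "ay": 0, "az": 0}, {"fingers": 0.5, "x": 0, "y": 0, "z": 0.15, "ax": 0, "ay": 0, "az": 0}, {"fingers": 0.5, "x": 0, "y": 0, "z": 0.15, "ax": 0, "ay": 0, "az": 0}, {"fingers": 0.5, "x": 0, "y": 0, "z": 0.15, "ax": 0, "ay": 0, "az": 0}, {"fingers": 0.5, "x": 0, "y": 0, "z": 0.15, "ax": 0, "ay": 0, "az": 0}, {"fingers": 0.5, "x": 0, "y": 0, "z": 0.15, "ax": 0, "ay": 0, "az": 0}, {"fingers": 0.5, "x": 0, "y": 0, "z": 0.15, "ax": 0, "ay": 0, "az": 0}])

```text
time_s: 28.0
tcp_pos: [518.9, -27.3, 76.3]
eef_rot: [0.519, 0.855, 0.0, 0.0]
contact_force: [-3.0, -1.2, 7.8]
finger_gap: 56.6
grip_force: 127.5
```

Run:
```python
from h import *
s=robot.observe();print(s["tcp_pos"],s["contact_force"],s["moment"])
```

```text
[518.90061875 -27.26267869  76.2881539 ] [-3.03267785 -1.19241878  7.84512064] [-0.19652246  0.52306696 -0.01287764]
```

apply_moves(plan=[{"fingers": 0.5, "x": 0.02, "y": -0.04, "z": 0.05, "ax": 0, "ay": 0, "az": 0}, {"fingers": 0.5, "x": 0.02, "y": -0.04, "z": 0.1, "ax": 0, "ay": 0, "az": 0}, {"fingers": 0.5, "x": 0.02, "y": -0.04, "z": 0.15, "ax": 0, "ay": 0, "az": 0}, {"fingers": 0.5, "x": 0.02, "y": -0.04, "z": 0.15, "ax": 0, "ay": 0, "az": 0}, {"fingers": 0.5, "x": 0.02, "y": -0.04, "z": 0.15, "ax": 0, "ay": 0, "az": 0}, {"fingers": 0.5, "x": 0.02, "y": -0.04, "z": 0.15, "ax": 0, "ay": 0, "az": 0}, {"fingers": 0.5, "x": 0.02, "y": -0.04, "z": 0.15, "ax": 0, "ay": 0, "az": 0}, {"fingers": 0.5, "x": 0.02, "y": -0.04, "z": 0.15, "ax": 0, "ay": 0, "az": 0}, {"fingers": 0.5, "x": 0.02, "y": -0.04, "z": 0.15, "ax": 0, "ay": 0, "az": 0}, {"fingers": 0.5, "x": 0.02, "y": -0.04, "z": 0.15, "ax": 0, "ay": 0, "az": 0}])

```text
time_s: 29.25
tcp_pos: [518.9, -27.3, 75.7]
eef_rot: [0.519, 0.855, 0.0, 0.001]
contact_force: [-4.0, -1.3, 16.2]
finger_gap: 56.8
grip_force: 128.5
```

Run:
```python
from h import *
s=robot.observe();print(s["tcp_pos"],s["contact_force"],s["moment"])
```

```text
[518.88912642 -27.27723893  75.70030629] [-4.04584276 -1.31830418 16.1961035 ] [-0.16533674  0.8254654  -0.00246366]
```

apply_moves(plan=[{"fingers": 0.5, "x": 0, "y": 0, "z": 0.04, "ax": 0, "ay": 0, "az": 0}, {"fingers": 0.5, "x": 0.02, "y": -0.04, "z": 0.04, "ax": 0, "ay": 0, "az": 0}, {"fingers": 0.5, "x": 0.02, "y": -0.04, "z": 0.04, "ax": 0, "ay": 0, "az": 0}, {"fingers": 0.5, "x": 0.02, "y": -0.04, "z": 0.04, "ax": 0, "ay": 0, "az": 0}, {"fingers": 0.5, "x": 0.02, "y": -0.04, "z": 0.04, "ax": 0, "ay": 0, "az": 0}, {"fingers": 0.5, "x": 0.02, "y": -0.04, "z": 0.04, "ax": 0, "ay": 0, "az": 0}, {"fingers": 0.5, "x": 0.02, "y": -0.04, "z": 0.04, "ax": 0, "ay": 0, "az": 0}, {"fingers": 0.5, "x": 0.02, "y": -0.04, "z": 0.04, "ax": 0, "ay": 0, "az": 0}, {"fingers": 0.5, "x": 0.02, "y": -0.04, "z": 0.04, "ax": 0, "ay": 0, "az": 0}, {"fingers": 0.5, "x": 0.02, "y": -0.04, "z": 0.04, "ax": 0, "ay": 0, "az": 0}])

```text
time_s: 30.5
tcp_pos: [518.9, -27.3, 75.7]
eef_rot: [0.519, 0.855, 0.001, 0.001]
contact_force: [-2.2, -0.4, 16.7]
finger_gap: 56.8
grip_force: 128.6
```

Run:
```python
from h import *
im=robot.snapshot("side")
big=cv2.resize(im[220:320,290:423],(798,600),interpolation=2);cv2.imwrite("pics/s4.png",big)
for x in robot.silhouettes("side","lamp_head")[:1]:print(x["extent"])
s=robot.observe();print(s["tcp_pos"],s["eef_rot"],s["contact_force"],s["moment"])
```

```text
[286.9, 184.6, 61.1, 24.5]
[518.84991626 -27.27654922  75.69990098] [5.18736393e-01 8.54932743e-01 7.46391104e-04 1.41473600e-03] [-1.99518137 -0.66814546 17.81710409] [-0.1401776   0.53547098 -0.01853994]
```

View pics/s4.png

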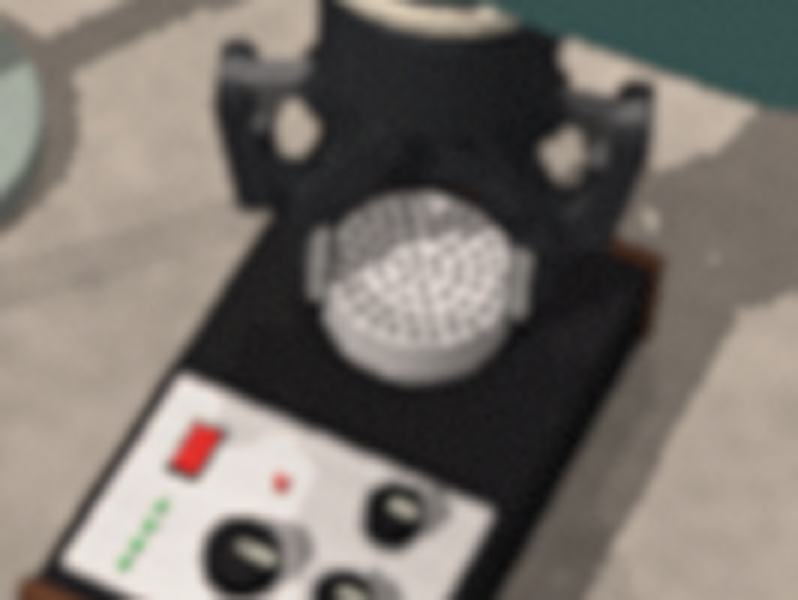

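The picture shows the grille seated level and flat on the deck with no red seal visible (crop centre ≈ (418,290)), held at about 17 N. Handing the job in.

```bash
python3 -c "
from cell import robot
print(robot.close_job())"
```

```text
the job is handed in; nothing more can be done
None
```

I handed the job in at about 31 s: the lamp is swung about 19 cm clear of the speaker, and the grille is snapped on, flush with the deck and still held down at about 17 N; the hand-in gave no verdict.

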